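# Set up the menu easel on the cafe counter

### The arm

A 7-joint arm with a two-finger parallel gripper is mounted at the origin on the work surface. World frame = base frame: x ahead of the robot, y to its left, z up, the work surface at z = 0. Lengths are in mm, angles in rad, forces in N, time in s.
With the tool pointing down it reaches from about 400 to 900 mm from the base axis. Payload 5.5 kg.
Tool frame: the origin (TCP) lies at the very end of the fingers, on their centre line; the grasp point (between the pads) lies 19 mm behind it (r.tcp_to_grasp is the distance from the TCP to the grasp point, in mm); z points along the fingers, y is the line along which they close (so a half turn about z gives the same grasp; the last joint's range is limited). The gripper opens to 92 mm and grips with 3 to 60 N. Pads are 19 mm wide; open, the fingers measure 130 mm over their backs; the gripper's body (75 mm by 190 mm) begins 47 mm behind the grasp point.
Start: joints at [-0.934, 0.501, -0.427, 1.55, 0.221, 1.138, -0.21], TCP at [237.313, 605.13, 203.029] pointing down, gripper open.
Joint ranges: [-2.88, 2.88], [-0.31, 2.03], [-1.54, 1.56], [0.2, 2.42], [-1.41, 4.55], [0.19, 2.02], [-2.57, 2.57]. Speed limits (rad/s): [2.57, 2.57, 3.14, 3.14, 3.14, 3.14, 3.14].

### API

Orientations are given as [roll, pitch, yaw] about the fixed x, y, z axes, in that order (R = Rz(yaw) Ry(pitch) Rx(roll)).
In Python, from plant import r, eyes gives the robot as it stands.
- The arm moves only by the tool carry_out, never from a script. Its argument "moves" is one flat list of numbers, 5 for each row, row after row: the shift along the tool's x, y, z each as a share of 1000 mm, from -1 to 1, then the turn about the tool's z as a share of pi rad, from -1 to 1, then the finger opening in mm, from 0 to 91.8. In form: [x, y, z, turn, hand, x, y, z, turn, hand, ...]. A call has 1 to 10 rows; each row shifts and turns the commanded pose from where the row before left it, along the tool's axes as they then stand; what a row does not reach is not made up. A row lasts 1/12 s, in which the tool goes at most 41.7 mm and 7.16 degrees, less where a joint would pass 70% of its speed; a pose out of reach is approached as far as the arm can. A call with a number of a shift or a turn outside -1 to 1 is refused whole. A call with a gripper value outside its range is refused whole. The fingers move at their own pace and stop on an object; the grip force is fixed at half the most. Time passes only in rows, so rows that do not move let the fingers close. It gives the time, the measured TCP pose, the force, the opening and the grip force at its end, in the units of the state.
- r.get_state(): the state, without advancing time (a new reading comes with each control period).
- eyes.grab_frame(name): name is "scene" or "top"; returns (picture, depth): 400x640x3 uint8, red, green, blue; 400x640 float32, mm along the optical axis (not along the pixel's ray), 0 where there is no reading.
- eyes.camera_model(name): a dict with "fx", "fy", "cx", "cy" (pixels), "k1" (the pictures are not rectified: a ray, as slopes to the right and down, at radius r is drawn at 1 + k1 r^2 times it, then the intrinsics apply), "pose" (4x4, takes a point from camera to world coordinates). Camera axes: x right, y up, looking along -z (the intrinsics and any distortion apply to the point x, -y, -z); pixel columns grow to the right and rows downward; lengths in mm; the calibration is good to about 2 mm. A picture is of the moment at which its call begins. camera_model takes no time and is no camera call.
- r.job_done(): hands the job in; it is judged then, once.
The state is a dict: "clock": time; "q": joint angles; "dq": joint speeds; "joint_efforts": joint torques, N m; "ee_pos": TCP position; "tool_rot": TCP orientation; "ft_force": force on the tool from outside, world axes, zero at the start; "moment": the same for the moment, N m; "grip_width": finger opening in mm; "grasp_force": force on a finger pad.
Only numpy, scipy, OpenCV 4.12 (cv2) and the standard library are available. Lean on these libraries where they do the work, as an engineer would, in place of code of your own. Each camera call takes 0.05 s, during which the arm holds its last target. There are 200 camera calls.

### The job

Open the folded easel: push its prop leg up and back until it hits its stop. Only then take the tallest menu board out of the rack and stand it upright on the easel, its lower edge on the base behind the front lip, centred, with its dark writing side facing the lip side and leaning back on the prop leg. Let go of it, and leave the other two boards, the cup and the bottle where they are.

Things in the scene. Friction and masses are not known exactly. Their poses are not given: they have to be found in the camera images.
- easel: Black steel menu easel fixed to the counter. Base 130 x 130 mm, 12 mm thick; the board stands on its top. Origin: centre of the underside. +x: the side the menu will face, with a full-width lip from x = 56 to 64 mm, rising to z = 32 mm. y: along the prop leg's hinge, whose axis passes through x = 0, z = 22 mm.
- prop (a joint): Prop leg angle, rad. The leg is a flat aluminium frame, 110 mm from hinge axis to free end, 62 mm wide, 8 mm thick, with a 24 mm crossbar at the end. At 0 (built) it leans over the lip, 25 degrees above level towards easel +x; growing values swing the end up and back to -x; stop at 1.309 (10 degrees past upright). Friction (0.1 N m) holds it anywhere. Starts at 0 to 0.45.
- prop_end (a point): Middle of the free end of the prop leg, 110 mm from the hinge axis, in the middle of its width and thickness. A push of 1 to 3 N here, square to the leg, swings it.
- rack: Black steel rack, fixed to the counter, 190 (x) x 160 (y) mm. Origin: centre of the underside. Three slots run along its y at x = -58, 0 and +58 mm, 18 mm wide, between walls 6 mm thick that rise to z = 38 mm; the slot floor is at z = 10 mm. One board stands upright in each slot, in any order, its dark side towards the rack's +x.
- menu_centre (a point): Centre of the menu board to be set up: the tallest of the three wooden boards, 168 mm tall (its z), 125 mm wide (its y), 12 mm thick (its x), about 0.15 to 0.3 kg. +x points out of its dark writing side; the other side is bare wood.
- wide_sign_centre (a point): Centre of the wide board, a bystander in the rack: 112 mm tall, 150 mm wide, 12 mm thick; axes as for the menu board.
- small_sign_centre (a point): Centre of the small board, a bystander in the rack: 90 mm tall, 95 mm wide, 12 mm thick; axes as for the menu board.
- mug: White cup without handle, bystander, 80 mm across the rim, 85 mm high, standing on the counter beyond the easel's lip. Origin: centre of its underside.
- syrup: Amber syrup bottle, bystander, 60 mm across, 160 mm high, standing beside the easel. Origin: centre of its underside.

How it is judged (in metres and radians):
On the way:
1. the prop leg is against its stop (within about 4 degrees) while the menu board is still in the rack (value of joint prop above 1.24 rad and distance of menu_centre from where it was at the start of the episode below 0.03 m), for 0.2 s.
At the end, for the whole second after the job is handed in: The prop leg is still at its stop (within about 5 degrees). The menu board stands at rest on the easel's base behind the lip, right way up, dark side towards the lip, leaning back 6 to 37 degrees against the prop leg, within 25 mm of the middle across and square to the easel within 11 degrees (value of joint prop above 1.22 rad and angle between menu_centre's own z axis and vertical below 0.65 rad and angle between menu_centre's own x axis and vertical below 1.46 rad and x of menu_centre in the frame of easel between -0.03 and 0.045 m and y of menu_centre in the frame of easel between -0.025 and 0.025 m and z of menu_centre in the frame of easel between 0.07 and 0.104 m and angle between the y axis of menu_centre and the y axis of easel, either way round below 0.2 rad and contact force between menu and prop above 0.05 N and linear speed of menu below 0.02 m/s); the robot touches nothing.
It fails at once if the cup is moved more than 30 mm (distance of mug from where it was at the start of the episode above 0.03 m).
It fails at once if the bottle is moved more than 30 mm (distance of syrup from where it was at the start of the episode above 0.03 m).
It fails at once if the wide board is moved more than 30 mm (distance of wide_sign_centre from where it was at the start of the episode above 0.03 m).
It fails at once if the small board is moved more than 30 mm (distance of small_sign_centre from where it was at the start of the episode above 0.03 m).
It also fails if it takes over 64 s, if anything falls off the work surface, if the arm or the gripper's body presses on something with over 40 N, if the wrist force passes 120 N, or if a joint passes its speed limit or range.

## Working session

There is one attempt and no reset: what is moved stays moved. The work goes in short steps, Python scripts to look and compute and a tool call to move; the robot and the scene stay as the last step left them, time stands still between calls to the robot, and variables do not carry over. Pictures are saved under pics/ and viewed, at most 10 in all, crops included, and the job is handed in when it is done.

Besides the shell and the picture viewer there is one more tool, called after "Request:" in YAML: its name, and indented under it one key for each argument. carry_out: Moves the arm, as the interface text tells. Shift numbers are shares of 1000 mm and turn numbers shares of pi rad, none past 1 either way. Its arguments: {"type":"object","properties":{"moves":{"type":"array"}},"required":["moves"]}

```bash
mkdir -p pics; ls; cat > h.py <<'E'
import numpy as np, cv2
from plant import r, eyes
def cloud(name):
    p,d=eyes.grab_frame(name); c=eyes.camera_model(name)
    v,u=np.mgrid[0:400,0:640]
    xd=(u-c['cx'])/c['fx']; yd=(v-c['cy'])/c['fy']
    x,y=xd.copy(),yd.copy()
    for _ in range(10):
        f=1+c['k1']*(x*x+y*y); x,y=xd/f,yd/f
    P=np.stack([x*d,-y*d,-d,np.ones_like(d)],-1)@np.array(c['pose']).T
    P=P[...,:3]; P[d==0]=np.nan
    return p,P
E
python3 - <<'E'
from h import *
print(r.get_state())
for n in('scene','top'):
    p,P=cloud(n); np.savez(n+'.npz',p=p,P=P); cv2.imwrite(f'pics/{n}0.png',p[...,::-1])
    c=eyes.camera_model(n); print(n,{k:c[k] for k in c if k!='pose'},np.round(c['pose'],3).tolist())
E
```

```text
pics
{'clock': 0.0, 'q': array([-0.93378358,  0.50185316, -0.42679984,  1.55144848,  0.22076835,
        1.13831355, -0.21028542]), 'dq': array([-1.44441378e-03,  8.66561907e-04, -1.76816197e-03, -1.48938812e-03,
        1.32167025e-05,  3.54774894e-04, -4.35632233e-04]), 'joint_efforts': array([-2.76723949e-04, -5.66586149e+01, -5.81651911e+00, -2.79113138e+01,
       -6.86760969e-02,  3.07349197e-02,  1.79963445e-04]), 'ee_pos': array([237.10777924, 604.39819019, 201.97647574]), 'tool_rot': array([-3.13962368e+00, -9.69656405e-05,  2.76784323e+00]), 'ft_force': array([0.18361191, 0.8937524 , 0.58965939]), 'moment': array([-0.04724013,  0.0417188 , -0.03432525]), 'grasp_force': 0.0, 'grip_width': 91.92765970592797}
scene {'fx': 438.3343741261753, 'fy': 438.3343741261753, 'cx': 319.2977742327545, 'cy': 198.34330432811424, 'k1': -0.024140579245087754} [[-0.087, -0.594, 0.8, 1405.342], [0.996, -0.071, 0.056, -21.604], [0.024, 0.801, 0.598, 703.467], [0.0, 0.0, 0.0, 1.0]]
top {'fx': 438.41193397271314, 'fy': 438.41193397271314, 'cx': 316.8236501437266, 'cy': 194.98150378508498, 'k1': -0.045480463305638125} [[0.002, 0.996, -0.084, 472.908], [-1.0, 0.001, -0.009, -71.913], [-0.009, 0.084, 0.996, 1030.897], [0.0, 0.0, 0.0, 1.0]]
```

View pics/scene0.png

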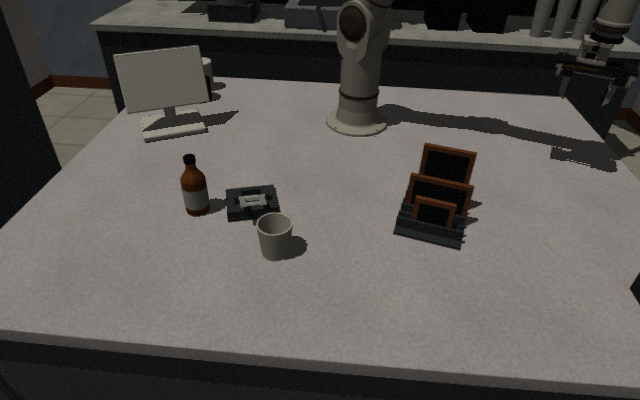

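View pics/top0.png

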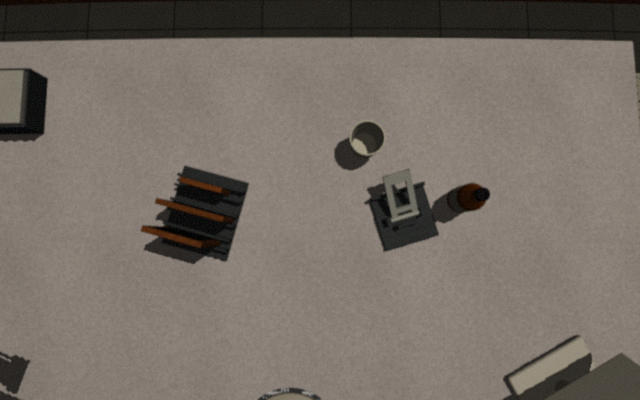

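The scene view shows the bottle (195,190), easel (252,203), cup (275,237) and rack (435,205), with the tallest board in the rear slot (447,165). The top view shows the easel at (405,215) with its lip side upwards, the cup at (367,138), the bottle at (468,197), and the menu's top edge from (143,229) to (205,245).

```bash
cat > m.py <<'E'
from h import *
T=np.load('top.npz');S=np.load('scene.npz')
def rect(pts): 
    (c,s,a)=cv2.minAreaRect(pts[:,:2].astype(np.float32)); return np.round(c,1),np.round(s,1),round(a,1)
for nm,D in(('top',T),('scene',S)):
    P=D['P'];p=D['p'].astype(int)
    x,y,z=P[...,0],P[...,1],P[...,2]
    if nm=='top': tb=np.median(z[300:380,300:340]);print('table z',tb)
    rack=(y>100)&(y<420)&(x>250)&(x<650)&(z>6)
    for lo,hi in((8,20),(20,45),(85,108),(108,128),(160,200)):
        m=rack&(z>lo)&(z<hi); 
        if m.sum()>8:print(nm,'rack',lo,hi,m.sum(),rect(P[m]),np.round(np.median(z[m]),1))
    es=(y<0)&(y>-300)&(x>300)&(x<620)
    print('easel region hist',np.histogram(z[es],bins=[5,9,15,20,30,40,50,60,70,80,90,120,170])[0])
    m=es&(z>7)&(z<16)&(p.sum(-1)<150); print('base',m.sum(),rect(P[m]),np.median(z[m]))
    m=es&(z>15)&(z<120)&(p.min(-1)>90)
    print('bright',m.sum())
    np.save(nm+'_bright.npy',P[m])
p=T['p'];a=cv2.resize(p[150:270,340:500],None,fx=4.5,fy=4.5,interpolation=cv2.INTER_CUBIC)[...,::-1]
a=np.clip(a.astype(float)*1.8,0,255).astype(np.uint8);cv2.imwrite('pics/e.png',a)
for v in range(165,256,5): print(v,[f'{T["P"][v,u,0]:.0f},{T["P"][v,u,1]:.0f},{T["P"][v,u,2]:.0f}' for u in (375,385,395,402,410,420,430)])
E
python3 m.py
```

```text
table z nan
top rack 8 20 2063 (array([518.6, 201. ]), array([160.7, 188.6]), 75.3) 9.7
top rack 20 45 1127 (array([518.1, 200.7]), array([159.9, 146.2]), 75.8) 36.5
top rack 85 108 348 (array([523. , 197.3]), array([140.2, 125.8]), 69.5) 98.2
top rack 108 128 499 (array([496.2, 211.5]), array([151.3,  69.8]), 71.8) 120.6
top rack 160 200 452 (array([464.4, 221. ]), array([124.7,  12.8]), 75.0) 176.3
easel region hist [ 253 1347   25  255  399  124  117  184  162    0    0    0]
base 1475 (array([ 505.2, -254.1]), array([128.6, 117.7]), 11.3) 10.949160810014291
bright 709
scene rack 8 20 610 (array([542.3, 197. ]), array([157.4, 143.9]), 74.9) 10.4
scene rack 20 45 1037 (array([519.1, 203.7]), array([158.6, 148.6]), 74.6) 33.6
scene rack 85 108 1088 (array([523.1, 206.3]), array([147.9, 125.1]), 73.9) 97.3
scene rack 108 128 819 (array([495.4, 214.4]), array([147.8,  67.2]), 74.0) 118.3
scene rack 160 200 463 (array([463.4, 224.7]), array([123.2,  19.4]), 74.7) 171.4
easel region hist [ 67 404 108 314 231  18  18  40  94   0   0   0]
base 434 (array([ 510.6, -257.7]), array([137.6, 1
[... 1405 characters left out ...]
6,35', '490,-279,9', '490,-302,11', '490,-326,10']
230 ['478,-199,-0', '478,-221,10', '478,-244,8', '478,-260,10', '478,-279,11', '478,-302,13', '478,-326,10']
235 ['466,-199,-1', '466,-221,10', '467,-243,13', '467,-260,14', '467,-279,10', '467,-302,12', '467,-325,10']
240 ['455,-199,-2', '455,-221,10', '455,-244,8', '455,-260,9', '455,-279,10', '455,-302,11', '455,-327,1']
245 ['443,-199,-1', '443,-221,9', '444,-243,14', '443,-260,10', '443,-281,-0', '443,-305,-3', '443,-327,2']
250 ['431,-199,-7', '432,-221,4', '431,-246,-3', '431,-262,-0', '432,-280,1', '431,-304,-2', '431,-328,-3']
255 ['420,-199,-1', '420,-222,-0', '420,-245,-0', '420,-262,-2', '420,-280,-0', '420,-303,1', '420,-327,0']
```

View pics/e.png

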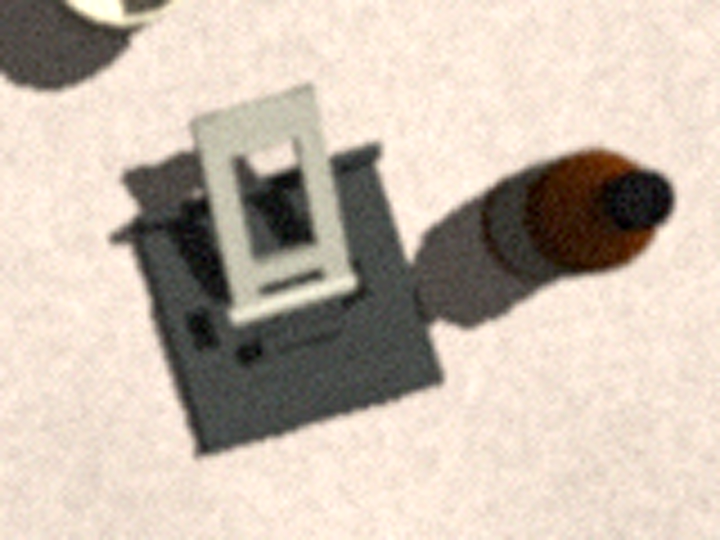

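The crop shows the base's rear edge from (200,452) to (440,380). The leg's free end lies from (195,120) to (310,90) and the hinge bar near (295,300), so the easel is at about (512,-264) with yaw 0.29. First I raise and turn the tool, with the fingers closed.

Request:
carry_out:
  moves: [0,0,-0.01,0.0363,0,0,0,-0.01,0.0363,0,0,0,-0.01,0.0363,0,0,0,-0.01,0.0363,0,0,0,-0.01,0.0363,0,0,0,-0.01,0.0363,0,0,0,-0.01,0.0363,0,0,0,-0.01,0.0363,0]

```text
clock: 0.77
ee_pos: [237.2, 604.7, 282.9]
tool_rot: [-3.141, 0.001, 1.85]
ft_force: [-0.6, 0.3, 0.0]
grip_width: 42.6
grasp_force: 0.0
```

```bash
cat >> h.py <<'E'
E0=np.array([512.,-263.6]); YAW=0.287
EX=np.array([np.cos(YAW),np.sin(YAW)]); EY=np.array([-EX[1],EX[0]])
def easel(P): d=P[...,:2]-E0; return np.stack([d@EX,d@EY,P[...,2]],-1)
def where():
    s=r.get_state(); print('t',round(s['clock'],2),'tcp',np.round(s['ee_pos'],1),'rot',np.round(s['tool_rot'],3),'F',np.round(s['ft_force'],1),'w',round(s['grip_width'],1),'g',round(s['grasp_force'],1)); return s
def go(x,y,z):
    s=where(); yaw=s['tool_rot'][2]; d=np.array([x,y,z])-s['ee_pos']
    print('tool shift total',np.round([d[0]*np.cos(yaw)+d[1]*np.sin(yaw), d[0]*np.sin(yaw)-d[1]*np.cos(yaw), -d[2]],1))
def eworld(a,b): return E0+a*EX+b*EY
E
python3 - <<'E'
from h import *
for nm in('top','scene'):
    D=np.load(nm+'.npz'); Q=easel(D['P']); p=D['p'].astype(int)
    def st(m,t): 
        q=Q[m]; print(nm,t,m.sum(),'lo',np.round(np.percentile(q,2,0),0),'hi',np.round(np.percentile(q,98,0),0))
    near=(abs(Q[...,0])<85)&(abs(Q[...,1])<85)
    st(near&(Q[...,2]>6)&(Q[...,2]<16),'base')
    leg=(abs(Q[...,1])<45)&(Q[...,2]>34)&(Q[...,0]>-30)&(Q[...,0]<125)&(p.min(-1)>70)
    st(leg,'leg'); q=Q[leg]; print(np.polyfit(q[:,0],q[:,2],1))
    dark=near&(Q[...,2]>25)&(Q[...,2]<38)&(p.max(-1)<70)&(Q[...,0]>40); st(dark,'lip')
    for t,c in(('mug',(690,-175)),('bot',(545,-390))):
        P=D['P'];m=(np.hypot(P[...,0]-c[0],P[...,1]-c[1])<80)&(P[...,2]>15)&(abs(Q[...,1])+abs(Q[...,0])>120); st(m,t)
go(*eworld(150,0),283)
E
```

```text
top base 2190 lo [-64. -63.   7.] hi [53. 63. 15.]
top leg 650 lo [ 15. -30.  34.] hi [95. 30. 76.]
[ 0.51426829 26.59166751]
top lip 135 lo [ 54. -61.  26.] hi [63. 63. 34.]
top mug 646 lo [149.   3.  18.] hi [223.  77.  86.]
top bot 752 lo [ -28. -153.   25.] hi [  25. -111.  161.]
scene base 698 lo [-65. -61.   7.] hi [65. 66. 15.]
scene leg 179 lo [ 16. -26.  34.] hi [98. 32. 76.]
[ 0.48795092 27.52389548]
scene lip 190 lo [ 55. -58.  25.] hi [65. 65. 34.]
scene mug 1324 lo [151.   7.  18.] hi [226.  77.  85.]
scene bot 1095 lo [  -5. -163.   18.] hi [  30. -110.  159.]
t 0.77 tcp [237.2 604.7 282.9] rot [-3.141e+00  1.000e-03  1.850e+00] F [-0.6  0.3  0. ] w 42.6 g 0.0
tool shift total [-9.093e+02  1.750e+02 -1.000e-01]
```

Request:
carry_out:
  moves: [-0.038,0.0065,0,0,0,-0.038,0.0065,0,0,0,-0.038,0.0065,0,0,0,-0.038,0.0065,0,0,0,-0.038,0.0065,0,0,0,-0.038,0.0065,0,0,0,-0.038,0.0065,0,0,0,-0.038,0.0065,0,0,0,-0.038,0.0065,0,0,0,-0.038,0.0065,0,0,0]

```text
clock: 1.6
ee_pos: [406.6, 256.7, 282.8]
tool_rot: [-3.141, 0.0, 1.856]
ft_force: [0.7, 1.0, 0.5]
grip_width: 0.1
grasp_force: 0.0
```

Request:
carry_out:
  moves: [-0.038,0.0065,0,0,0,-0.038,0.0065,0,0,0,-0.038,0.0065,0,0,0,-0.038,0.0065,0,0,0,-0.038,0.0065,0,0,0,-0.038,0.0065,0,0,0,-0.038,0.0065,0,0,0,-0.038,0.0065,0,0,0,-0.038,0.0065,0,0,0,-0.038,0.0065,0,0,0]

```text
clock: 2.43
ee_pos: [575.8, -89.4, 282.7]
tool_rot: [-3.141, -0.0, 1.856]
ft_force: [1.6, 0.5, -0.2]
grip_width: 0.8
grasp_force: 0.0
```

Request:
carry_out:
  moves: [-0.038,0.0065,0,0,0,-0.038,0.0065,0,0,0,-0.038,0.0065,0,0,0,-0.038,0.0065,0,0,0,0,0,0,0,0,0,0,0,0,0]

```text
clock: 2.93
ee_pos: [642.3, -229.7, 281.2]
tool_rot: [-3.139, 0.0, 1.851]
ft_force: [0.1, 0.9, -0.3]
grip_width: 0.3
grasp_force: 0.0
```

```bash
python3 - <<'E'
from h import *
s=where(); print(easel(s['ee_pos'])); go(*eworld(132,-4),50)
E
```

```text
t 2.93 tcp [ 642.3 -229.7  281.2] rot [-3.139  0.     1.851] F [ 0.1  0.9 -0.3] w 0.3 g 0.0
[134.57451892  -4.35362908 281.17763569]
t 2.93 tcp [ 642.3 -229.7  281.2] rot [-3.139  0.     1.851] F [ 0.1  0.9 -0.3] w 0.3 g 0.0
tool shift total [  0.3  -2.6 231.2]
```

Request:
carry_out:
  moves: [0,0,0.035,0,0,0,0,0.035,0,0,0,0,0.035,0,0,0,0,0.035,0,0,0,0,0.03,0,0,0,0,0.03,0,0,0,-0.001,0.02,0,0,0,-0.001,0.01,0,0,0,0,0,0,0]

```text
clock: 3.68
ee_pos: [638.9, -224.5, 50.1]
tool_rot: [-3.137, -0.004, 1.857]
ft_force: [-0.5, 0.8, -0.6]
grip_width: 0.4
grasp_force: 0.0
```

Request:
carry_out:
  moves: [0,-0.005,0,0,0,0,-0.004,0.0,0,0,0,-0.004,0,0,0,0,-0.004,0.0,0,0,0,-0.003,-0.003,0,0,0,0,0,0,0]

```text
clock: 4.18
ee_pos: [621.9, -233.5, 57.4]
tool_rot: [3.141, 0.001, 1.854]
ft_force: [-0.1, 0.1, 0.9]
grip_width: 0.2
grasp_force: 0.0
```

```bash
python3 - <<'E'
from h import *
s=where(); print(easel(s['ee_pos']))
p,P=cloud('scene');cv2.imwrite('pics/s1.png',cv2.resize(p[120:260,170:350],None,fx=3.5,fy=3.5)[...,::-1])
th=np.radians(np.arange(27,103,5)); 
x=110*np.cos(th)+4*np.sin(th); z=22+110*np.sin(th)-4*np.cos(th)
print(np.round(np.c_[np.degrees(th),x,z,],0).tolist()); print(np.round(np.c_[np.diff(x),np.diff(z)],1).tolist())
E
```

```text
t 4.18 tcp [ 621.9 -233.5   57.4] rot [3.141e+00 1.000e-03 1.854e+00] F [-0.1  0.1  0.9] w 0.2 g 0.0
[113.88731419  -2.20442884  57.40471329]
[[27.0, 100.0, 68.0], [32.0, 95.0, 77.0], [37.0, 90.0, 85.0], [42.0, 84.0, 93.0], [47.0, 78.0, 100.0], [52.0, 71.0, 106.0], [57.0, 63.0, 112.0], [62.0, 55.0, 117.0], [67.0, 47.0, 122.0], [72.0, 38.0, 125.0], [77.0, 29.0, 128.0], [82.0, 19.0, 130.0], [87.0, 10.0, 132.0], [92.0, 0.0, 132.0], [97.0, -9.0, 132.0], [102.0, -19.0, 130.0]]
[[-4.4, 8.5], [-5.1, 8.1], [-5.8, 7.6], [-6.5, 7.1], [-7.1, 6.5], [-7.6, 5.9], [-8.1, 5.2], [-8.5, 4.4], [-8.9, 3.7], [-9.2, 2.9], [-9.4, 2.1], [-9.5, 1.3], [-9.6, 0.4], [-9.6, -0.4], [-9.5, -1.2]]
```

View pics/s1.png

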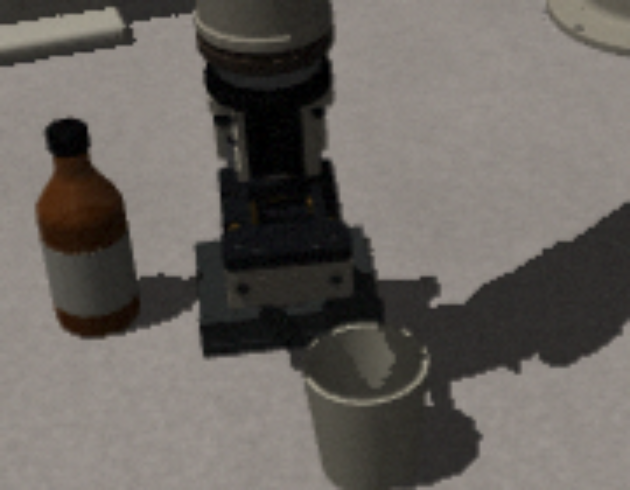

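The crop shows the fingers at the leg's free end, about (290,240), clear of the cup (368,365) and the bottle. Next I follow the arc.

Request:
carry_out:
  moves: [0,-0.0044,-0.0085,0,0,0,-0.0051,-0.0081,0,0,0,-0.0058,-0.0076,0,0,0,-0.0065,-0.0071,0,0,0,-0.0071,-0.0065,0,0,0,-0.0076,-0.0059,0,0,0,-0.0081,-0.0052,0,0,0,-0.0085,-0.0044,0,0,0,0,0,0,0]

```text
clock: 4.98
ee_pos: [569.3, -249.0, 110.4]
tool_rot: [-3.141, 0.001, 1.853]
ft_force: [-0.1, -0.3, 0.3]
grip_width: 0.5
grasp_force: 0.0
```

```bash
cat > leg.py <<'E'
from h import *
s=where(); print(easel(s['ee_pos']))
for nm in('top','scene'):
    p,P=cloud(nm);Q=easel(P);m=(abs(Q[...,1])<40)&(Q[...,2]>34)&(Q[...,2]<140)&(Q[...,0]>-60)&(Q[...,0]<120)&(p.min(-1)>70)
    q=Q[m]; print(nm,len(q))
    for lo in range(35,140,12):
        k=q[(q[:,2]>lo)&(q[:,2]<lo+12)]
        if len(k)>5: print(lo+6,len(k),np.round(np.percentile(k[:,0],[10,50,90])))
E
python3 leg.py
```

```text
t 4.98 tcp [ 569.3 -249.   110.4] rot [-3.141e+00  1.000e-03  1.853e+00] F [-0.1 -0.3  0.3] w 0.5 g 0.0
[ 59.09290751  -2.24681212 110.42303796]
top 219
41 76 [17. 24. 37.]
53 24 [40. 49. 60.]
65 70 [70. 79. 88.]
77 36 [85. 89. 94.]
scene 164
41 29 [17. 20. 32.]
53 15 [42. 50. 60.]
65 42 [73. 83. 96.]
77 65 [87. 94. 97.]
```

The leg has not moved: the closed fingers are slimmer near the tip than I assumed and passed in front of it. I go round to the front again and come in further.

Request:
carry_out:
  moves: [0,0.036,-0.01,0,0,0,0.036,0,0,0,0,0,0.034,0,0,0,0,0.033,0,0,0,-0.006,0,0,0,0,-0.006,0,0,0,0,-0.006,0,0,0,0,-0.006,0,0,0,0,0,0,0,0]

```text
clock: 5.83
ee_pos: [616.6, -236.2, 54.7]
tool_rot: [3.14, 0.002, 1.853]
ft_force: [-0.2, -0.2, -1.2]
grip_width: 0.4
grasp_force: 0.0
```

Request:
carry_out:
  moves: [0,-0.004,0,0,0,0,-0.003,-0.002,0,0,0,-0.003,-0.003,0,0,0,0,0,0,0]

```text
clock: 6.17
ee_pos: [607.6, -237.4, 58.5]
tool_rot: [3.141, 0.001, 1.855]
ft_force: [-0.6, -0.2, 0.6]
grip_width: 0.5
grasp_force: 0.0
```

```bash
python3 leg.py
```

```text
t 6.17 tcp [ 607.6 -237.4   58.5] rot [3.141e+00 1.000e-03 1.855e+00] F [-0.6 -0.2  0.6] w 0.5 g 0.0
[99.05022325 -1.95444461 58.54599692]
top 3
scene 32
65 6 [83. 90. 97.]
77 25 [92. 95. 97.]
```

Request:
carry_out:
  moves: [0,-0.005,0,0,0,0,-0.005,-0.008,0,0,0,-0.005,-0.007,0,0,0,-0.006,-0.007,0,0,0,-0.006,-0.006,0,0,0,0,0,0,0]

```text
clock: 6.77
ee_pos: [581.1, -246.0, 87.4]
tool_rot: [3.14, 0.002, 1.854]
ft_force: [-0.3, -0.4, -1.6]
grip_width: 0.7
grasp_force: 0.0
```

```bash
python3 leg.py; python3 - <<'E'
from h import *
p,P=cloud('scene');cv2.imwrite('pics/s2.png',cv2.resize(p[120:260,170:350],None,fx=3.5,fy=3.5)[...,::-1])
E
```

```text
t 6.77 tcp [ 581.1 -246.    87.4] rot [3.140e+00 2.000e-03 1.854e+00] F [-0.3 -0.4 -1.6] w 0.7 g 0.0
[71.25410283 -2.68285492 87.35285066]
top 39
41 18 [18. 22. 32.]
65 10 [84. 90. 95.]
77 7 [89. 92. 95.]
scene 135
41 24 [17. 21. 31.]
53 9 [45. 46. 58.]
65 37 [71. 84. 96.]
77 56 [90. 94. 97.]
```

View pics/s2.png

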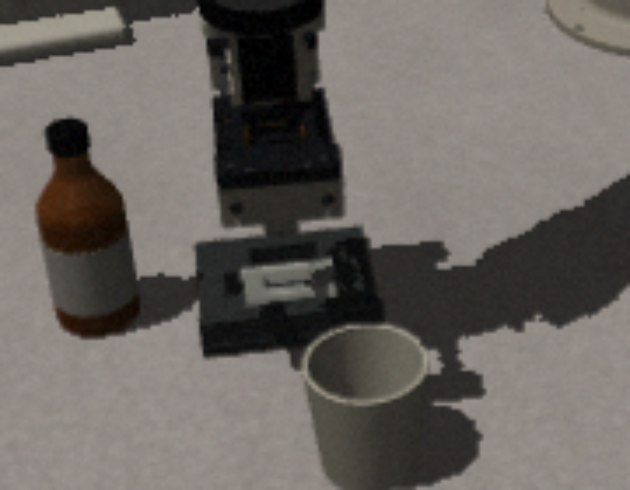

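The leg still appears unmoved, at about (290,283), and the gripper shows above it at (280,220). I check where the fingertip projects.

```bash
python3 - <<'E'
from h import *
s=where()
def proj(n,X):
    c=eyes.camera_model(n); q=np.linalg.inv(c['pose'])@np.append(X,1); a,b=q[0]/-q[2],-q[1]/-q[2]; f=1+c['k1']*(a*a+b*b)
    return np.round([c['cx']+c['fx']*a*f,c['cy']+c['fy']*b*f],1)
out=[]
for n,(v0,u0) in(('scene',(140,210)),('top',(150,350))):
    p,P=cloud(n); u=proj(n,s['ee_pos']); e=proj(n,np.append(eworld(98,0),72))
    print(n,'tcp px',u,'leg end px',e)
    Q=easel(P); m=(abs(Q[...,0]-71)<40)&(abs(Q[...,1])<60)&(Q[...,2]>80)&(Q[...,2]<200)
    q=Q[m]
    for lo in range(80,200,10):
        k=q[(q[:,2]>=lo)&(q[:,2]<lo+10)]
        if len(k)>3: print(lo,len(k),np.round(k.min(0)),np.round(k.max(0)))
    a=np.clip(p[v0:v0+90,u0:u0+90].astype(float)*2,0,255).astype(np.uint8); a=cv2.resize(a,(450,450),interpolation=cv2.INTER_NEAREST)
    for w,col in((u,(255,0,0)),(e,(0,255,0))): cv2.circle(a,(int((w[0]-u0)*5),int((w[1]-v0)*5)),4,col,1)
    out.append(a)
cv2.imwrite('pics/chk.png',np.hstack([out[0],out[1][:,:350]])[...,::-1])
E
```

```text
t 6.92 tcp [ 581.8 -244.4   85.6] rot [3.141 0.    1.855] F [-0.9 -0.1  0.2] w 0.3 g 0.0
scene tcp px [249.9 194. ] leg end px [251.7 205. ]
110 11 [ 78.  -9. 111.] [ 87.  12. 120.]
120 19 [ 87.  -9. 120.] [ 92.  12. 128.]
190 211 [ 42. -35. 194.] [106.  37. 200.]
top tcp px [400.4 181.9] leg end px [395.3 171.7]
170 6 [ 45.  33. 177.] [ 98.  34. 180.]
180 41 [ 44.  22. 181.] [111.  35. 190.]
190 202 [ 43.  21. 190.] [110.  35. 200.]
```

View pics/chk.png

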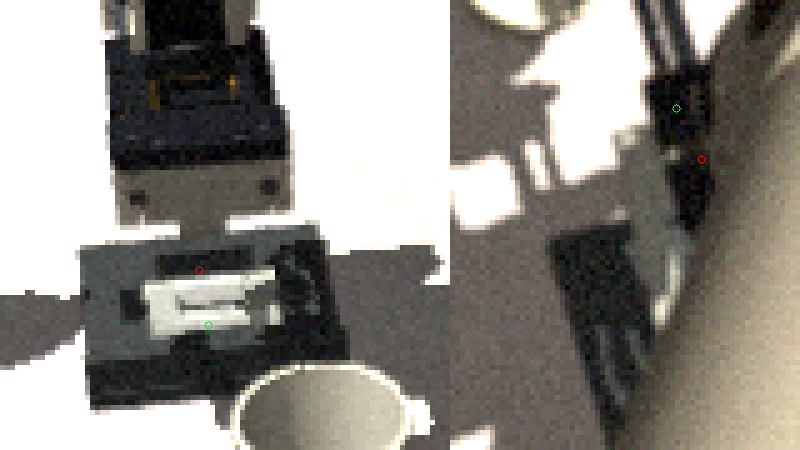

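```bash
python3 - <<'E'
from h import *
P=np.load('scene.npz')['P']; p=np.load('scene.npz')['p']
m=(np.hypot(P[...,0]-237,P[...,1]-605)<100)&(P[...,2]>100)&(P[...,2]<330)
q=P[m]; print(len(q))
for lo in range(100,330,15):
    k=q[(q[:,2]>=lo)&(q[:,2]<lo+15)]
    if len(k): print(lo,len(k),np.round(k.min(0)),np.round(k.max(0)))
p,P=cloud('scene'); print(np.round(easel(P)[176:200:2,250],0).tolist(), p[176:200:2,250].tolist())
E
```

```text
1307
220 33 [224. 548. 224.] [269. 657. 235.]
235 80 [207. 545. 235.] [272. 660. 250.]
250 92 [208. 543. 250.] [271. 662. 265.]
265 94 [206. 543. 265.] [273. 663. 280.]
280 71 [208. 514. 280.] [299. 673. 295.]
295 397 [192. 513. 295.] [304. 679. 310.]
310 336 [207. 508. 310.] [305. 679. 325.]
325 204 [176. 506. 325.] [306. 679. 330.]
[[164.0, -0.0, 198.0], [159.0, -0.0, 189.0], [158.0, -1.0, 184.0], [159.0, -1.0, 179.0], [87.0, 0.0, 124.0], [87.0, 0.0, 119.0], [-59.0, 3.0, 10.0], [-14.0, 2.0, 36.0], [-14.0, 1.0, 30.0], [-16.0, 1.0, 22.0], [2.0, 0.0, 28.0], [21.0, -1.0, 36.0]] [[44, 42, 39], [44, 41, 34], [45, 45, 38], [43, 41, 37], [45, 45, 41], [35, 34, 27], [39, 41, 40], [22, 22, 25], [16, 17, 17], [28, 31, 28], [139, 139, 129], [105, 104, 96]]
```

The visible fingertips sit about 21 mm above the reported TCP, both now and at the start, so I plan with true tip = TCP + 21 in z. I go back to the front and down to TCP z 36.

Request:
carry_out:
  moves: [0,0.032,0,0,0,0,0.032,0,0,0,0,0,0.025,0,0,0,0,0.025,0,0,0,-0.005,0,0,0,0,-0.005,0,0,0,0,-0.005,0,0,0,0,-0.005,0,0,0,0,0,0,0,0]

```text
clock: 7.82
ee_pos: [623.2, -233.8, 37.1]
tool_rot: [3.141, 0.001, 1.853]
ft_force: [-0.1, 0.5, -0.2]
grip_width: 0.3
grasp_force: 0.0
```

Request:
carry_out:
  moves: [0,-0.0044,-0.0085,0,0,0,-0.0051,-0.0081,0,0,0,-0.0058,-0.0076,0,0,0,-0.0065,-0.0071,0,0,0,0,0,0,0]

```text
clock: 8.23
ee_pos: [602.7, -239.8, 69.3]
tool_rot: [3.14, 0.002, 1.854]
ft_force: [-0.7, 0.0, -0.2]
grip_width: 0.5
grasp_force: 0.0
```

```bash
python3 leg.py
```

```text
t 8.23 tcp [ 602.7 -239.8   69.3] rot [3.140e+00 2.000e-03 1.854e+00] F [-0.7  0.  -0.2] w 0.5 g 0.0
[93.73498381 -2.88313495 69.25593605]
top 4
scene 80
41 18 [19. 22. 32.]
53 11 [45. 50. 59.]
65 19 [69. 82. 95.]
77 32 [88. 94. 96.]
```

Request:
carry_out:
  moves: [0,0.036,0,0,0,0,0,0.02,0,0,0,0,0.023,0,0,0,-0.006,0,0,0,0,-0.006,0,0,0,0,-0.006,0,0,0,0,-0.006,0,0,0,0,-0.006,0,0,0,0,0,0,0,0]

```text
clock: 9.08
ee_pos: [619.2, -232.9, 29.9]
tool_rot: [3.123, 0.004, 1.859]
ft_force: [13.5, 8.1, 6.9]
grip_width: 0.2
grasp_force: 7.8
```

```bash
python3 leg.py
```

```text
t 9.08 tcp [ 619.2 -232.9   29.9] rot [3.123 0.004 1.859] F [13.5  8.1  6.9] w 0.2 g 7.8
[111.45972318  -0.93464816  29.88775572]
top 8
scene 10
```

Contact now: 15 N, with the leg jammed by friction because the push was purely horizontal. Lifting while touching should swing it.

Request:
carry_out:
  moves: [0,0,-0.006,0,0,0,0,-0.006,0,0,0,-0.002,-0.006,0,0,0,-0.004,-0.006,0,0,0,-0.005,-0.006,0,0,0,0,0,0,0]

```text
clock: 9.68
ee_pos: [598.2, -240.7, 55.9]
tool_rot: [3.139, 0.002, 1.854]
ft_force: [1.8, 1.5, 2.3]
grip_width: 0.3
grasp_force: 1.5
```

```bash
python3 leg.py
```

```text
t 9.68 tcp [ 598.2 -240.7   55.9] rot [3.139e+00 2.000e-03 1.854e+00] F [1.8 1.5 2.3] w 0.3 g 1.5
[89.13635743 -2.43352149 55.94109022]
top 8
101 7 [66. 70. 72.]
scene 0
```

The leg is swinging, at about 48°. I continue the arc.

Request:
carry_out:
  moves: [0,-0.007,-0.006,0,0,0,-0.0076,-0.0055,0,0,0,-0.008,-0.005,0,0,0,-0.0085,-0.0044,0,0,0,-0.009,-0.0037,0,0,0,-0.009,-0.003,0,0,0,-0.009,-0.002,0,0,0,0,0,0,0]

```text
clock: 10.45
ee_pos: [539.3, -256.9, 83.3]
tool_rot: [-3.139, -0.001, 1.853]
ft_force: [-0.4, -1.4, 0.2]
grip_width: 0.6
grasp_force: 0.0
```

Request:
carry_out:
  moves: [0,-0.006,0,0,0,0,-0.006,0,0,0,0,-0.005,0,0,0,0,-0.004,0,0,0,0,0,0,0,0]

```text
clock: 10.87
ee_pos: [520.9, -262.0, 82.9]
tool_rot: [-3.14, -0.001, 1.855]
ft_force: [-0.6, -0.1, 0.8]
grip_width: 0.5
grasp_force: 0.0
```

```bash
python3 leg.py
```

```text
t 10.87 tcp [ 520.9 -262.    82.9] rot [-3.140e+00 -1.000e-03  1.855e+00] F [-0.6 -0.1  0.8] w 0.5 g 0.0
[ 8.98925518 -1.03576501 82.89619618]
top 6
scene 54
41 10 [-8. -5. -3.]
53 11 [-5. -1.  1.]
65 7 [-5. -3. -0.]
89 7 [-7. -6. -2.]
101 9 [-9. -5. 13.]
```

Request:
carry_out:
  moves: [0,-0.003,0,0,0,0,-0.003,0,0,0,0,0,0,0,0]

```text
clock: 11.22
ee_pos: [515.9, -263.5, 83.0]
tool_rot: [-3.141, -0.0, 1.855]
ft_force: [-0.7, 0.2, -0.4]
grip_width: 0.3
grasp_force: 0.1
```

Request:
carry_out:
  moves: [0,-0.002,0,0,0,0,-0.002,0,0,0,0,0,0,0,0]

```text
clock: 11.47
ee_pos: [514.2, -264.0, 83.4]
tool_rot: [3.139, 0.001, 1.856]
ft_force: [3.6, 1.8, -2.7]
grip_width: 0.6
grasp_force: 2.0
```

Request:
carry_out:
  moves: [0,-0.002,0,0,0,0,-0.001,0,0,0,0,0,0,0,0]

```text
clock: 11.72
ee_pos: [514.1, -264.0, 83.8]
tool_rot: [3.135, 0.002, 1.858]
ft_force: [10.6, 1.6, -5.3]
grip_width: 0.6
grasp_force: 4.6
```

```bash
python3 leg.py
```

```text
t 11.72 tcp [ 514.1 -264.    83.8] rot [3.135e+00 2.000e-03 1.858e+00] F [10.6  1.6 -5.3] w 0.6 g 4.6
[ 1.8555516  -0.98157353 83.84139093]
top 12
41 7 [-3. -1.  0.]
scene 86
41 13 [-8. -5. -1.]
53 17 [-5. -4. -2.]
65 12 [-7. -6. -2.]
77 8 [-11.  -9.  -7.]
89 16 [-12. -10.  -7.]
101 15 [-16. -12.  -7.]
```

The leg is at its stop: 10 N with no further travel, and its face leans back. I back off, rise, turn and open the fingers.

Request:
carry_out:
  moves: [0,0.02,0,0,0,0,0.02,0,0,50,0,0,-0.035,0,50,0,0,-0.035,0.0348,50,0,0,-0.035,0.0348,50,0,0,-0.035,0.0348,50,0,0,-0.035,0.0348,50,0,0,0,0.0348,50,0,0,0,0,50]

```text
clock: 12.57
ee_pos: [549.1, -255.2, 261.0]
tool_rot: [3.137, 0.001, 1.305]
ft_force: [-0.7, 0.6, -0.3]
grip_width: 47.7
grasp_force: 0.0
```

```bash
python3 leg.py; python3 - <<'E'
from h import *
go(463.9,222.8,260)
T=np.load('top.npz')['P']; m=(T[...,1]>100)&(T[...,1]<420)&(T[...,0]>250)&(T[...,0]<650)&(T[...,2]>165)&(T[...,2]<200)
q=T[m][:,:2]; c=q.mean(0); a=np.linalg.svd(q-c)[2][0] if 0 else np.linalg.svd((q-c),full_matrices=False)[2][0]; print(c,a,np.degrees(np.arctan2(a[1],a[0])))
E
```

```text
t 12.57 tcp [ 549.1 -255.2  261. ] rot [3.137e+00 1.000e-03 1.305e+00] F [-0.7  0.6 -0.3] w 47.7 g 0.0
[ 37.95574452  -2.49381133 260.98530427]
top 74
41 36 [-8. -1.  1.]
53 22 [-6. -4. -2.]
125 9 [-19. -17. -16.]
scene 171
41 17 [-11.  -7.  -2.]
53 20 [-7. -3. -1.]
65 12 [-8. -5. -4.]
77 13 [-12.  -9.  -6.]
89 20 [-12. -10.  -8.]
101 15 [-16. -13. -10.]
113 20 [-16. -13. -12.]
125 49 [-23. -18. -16.]
t 12.67 tcp [ 547.2 -253.9  257.4] rot [-3.14   0.     1.312] F [-0.3  0.1 -0.5] w 49.5 g 0.0
tool shift total [ 439.5 -202.4   -2.6]
[464.25652734 219.27500877] [0.26135316 0.96524325] 74.8496309312118
```

Request:
carry_out:
  moves: [0.0366,-0.0169,0,0,50,0.0366,-0.0169,0,0,50,0.0366,-0.0169,0,0,50,0.0366,-0.0169,0,0,50,0.0366,-0.0169,0,0,50,0.0366,-0.0169,0,0,50,0.0366,-0.0169,0,0,50,0.0366,-0.0169,0,0,50,0.0366,-0.0169,0,0,50,0.0366,-0.0169,0,0,50]

```text
clock: 13.5
ee_pos: [477.6, 144.3, 256.5]
tool_rot: [-3.139, 0.002, 1.312]
ft_force: [1.3, -0.1, -0.3]
grip_width: 50.0
grasp_force: 0.0
```

Request:
carry_out:
  moves: [0.0366,-0.0169,0,0,50,0.0366,-0.0169,0,0,50,0,0,0,0,50,0,0,0,0,50]

```text
clock: 13.83
ee_pos: [463.7, 224.8, 256.1]
tool_rot: [-3.138, 0.003, 1.318]
ft_force: [0.9, -0.3, 0.0]
grip_width: 50.3
grasp_force: 0.0
```

```bash
python3 - <<'E'
from h import *
go(463.9,222.2,119)
E
```

```text
t 13.83 tcp [463.7 224.8 256.1] rot [-3.138e+00  3.000e-03  1.318e+00] F [ 0.9 -0.3  0. ] w 50.3 g 0.0
tool shift total [ -2.5   0.8 137.1]
```

Request:
carry_out:
  moves: [-0.002,0.001,0.03,0,50,0,0,0.03,0,50,0,0,0.03,0,50,0,0,0.025,0,50,0,0,0.015,0,50,0,0,0.007,0,50,0,0,0,0,50]

```text
clock: 14.42
ee_pos: [465.0, 217.7, 118.8]
tool_rot: [-3.138, 0.004, 1.308]
ft_force: [-0.5, 0.2, 0.8]
grip_width: 49.9
grasp_force: 0.0
```

```bash
python3 - <<'E'
from h import *
where()
p,P=cloud('scene');cv2.imwrite('pics/g.png',np.clip(cv2.resize(p[100:250,370:530],None,fx=4,fy=4)[...,::-1].astype(float)*1.6,0,255).astype(np.uint8))
E
```

```text
t 14.42 tcp [465.  217.7 118.8] rot [-3.138  0.004  1.308] F [-0.5  0.2  0.8] w 49.9 g 0.0
```

View pics/g.png

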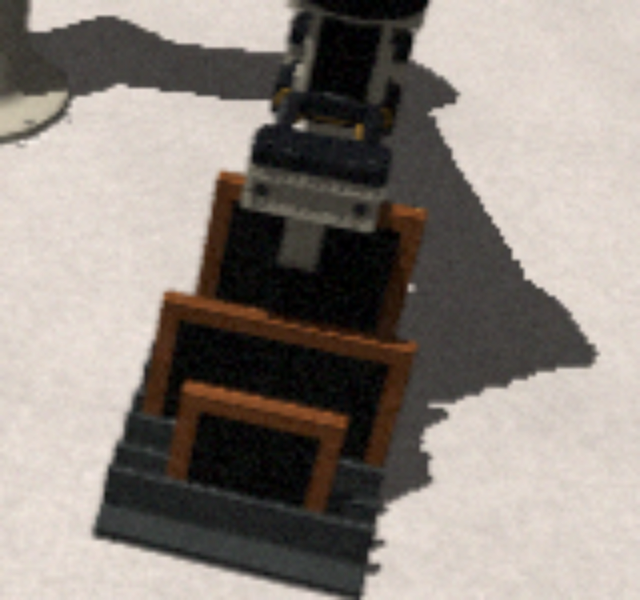

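The fingers straddle the tall board, with the front finger's tip at (300,268) and the board's top edge at (220..425, 175..212). It is about 4 mm left of centre, so I shift and close.

Request:
carry_out:
  moves: [0.0035,0,0,0,25,0,0,0,0,0,0,0,0,0,0,0,0,0,0,0,0,0,0,0,0,0,0,0,0,0,0,0,0,0,0,0,0,0,0,0]

```text
clock: 15.13
ee_pos: [467.0, 224.0, 121.4]
tool_rot: [-3.141, -0.0, 1.309]
ft_force: [-1.4, 0.2, 3.3]
grip_width: 11.9
grasp_force: 30.0
```

Request:
carry_out:
  moves: [0,0,-0.01,0,0,0,0,-0.02,0,0,0,0,-0.03,0,0,0,0,-0.035,0,0,0,0,-0.035,0,0,0,0,-0.035,0,0,0,0,-0.035,0,0,0,0,0,0,0]

```text
clock: 15.8
ee_pos: [471.1, 225.2, 329.5]
tool_rot: [3.132, -0.009, 1.308]
ft_force: [1.6, 0.0, -1.3]
grip_width: 11.9
grasp_force: 30.0
```

```bash
cat > board.py <<'E'
from h import *
import sys
s=where()
for nm in('top','scene'):
    p,P=cloud(nm); pi=p.astype(int); e=s['ee_pos']
    m=(np.hypot(P[...,0]-e[0],P[...,1]-e[1])<95)&(P[...,2]<e[2]+70)&(P[...,2]>e[2]-160)&(pi[...,0]>1.6*pi[...,2])&(pi[...,0]>40)
    q=P[m]; 
    if len(q)<20: print(nm,len(q)); continue
    a=np.linalg.svd(q[:,:2]-q[:,:2].mean(0),full_matrices=False)[2][0]; t=(q[:,:2]-e[:2])@a
    print(nm,len(q),'mean',np.round(q.mean(0),1),'ang',round(np.degrees(np.arctan2(a[1],a[0])),1),'along rel tcp',np.round(np.percentile(t,[1,99]),1),a.round(2),'z',np.round(np.percentile(q[:,2],[1,99]),1),'zrel',np.round(np.percentile(q[:,2],[1,99])-e[2],1))
E
python3 board.py
```

```text
t 15.8 tcp [471.1 225.2 329.5] rot [ 3.132 -0.009  1.308] F [ 1.6  0.  -1.3] w 11.9 g 30.0
top 232 mean [460.1 179.8 382.9] ang -103.3 along rel tcp [26.1 65.3] [-0.23 -0.97] z [339.2 387.1] zrel [ 9.8 57.6]
scene 350 mean [468.9 207.  300.9] ang 74.9 along rel tcp [-62.3  60.5] [0.26 0.97] z [215.2 383.3] zrel [-114.3   53.9]
```

The board is held (11.9 mm, 30 N), centred, and clear of the rack. I turn to the easel's yaw and carry it over.

Request:
carry_out:
  moves: [0,0,0,-0.025,0,0,0,0,-0.025,0,0,0,0,-0.025,0,0,0,0,-0.025,0,0,0,0,-0.025,0,0,0,0,-0.025,0,0,0,0,-0.025,0,0,0,0,0,0]

```text
clock: 16.57
ee_pos: [466.2, 223.0, 319.0]
tool_rot: [-3.138, 0.001, 1.861]
ft_force: [-0.0, -0.1, -3.0]
grip_width: 12.0
grasp_force: 30.0
```

```bash
python3 - <<'E'
from h import *
go(*eworld(20,0),329)
E
```

```text
t 16.57 tcp [466.2 223.  319. ] rot [-3.138e+00  1.000e-03  1.861e+00] F [-0.  -0.1 -3. ] w 12.0 g 30.0
tool shift total [-479.4  -75.5  -10. ]
```

Request:
carry_out:
  moves: [-0.015,-0.0024,0,0,0,-0.03,-0.0047,0,0,0,-0.03,-0.0047,0,0,0,-0.03,-0.0047,0,0,0,-0.03,-0.0047,0,0,0,-0.03,-0.0047,0,0,0,-0.03,-0.0047,0,0,0,-0.03,-0.0047,0,0,0,-0.03,-0.0047,0,0,0,-0.03,-0.0047,0,0,0]

```text
clock: 17.4
ee_pos: [504.4, -63.7, 319.9]
tool_rot: [-3.139, -0.001, 1.856]
ft_force: [-0.7, 0.8, -1.3]
grip_width: 11.6
grasp_force: 30.0
```

Request:
carry_out:
  moves: [-0.03,-0.0047,0,0,0,-0.03,-0.0047,0,0,0,-0.03,-0.0047,0,0,0,-0.03,-0.0047,0,0,0,-0.03,-0.0047,0,0,0,-0.03,-0.0047,0,0,0,-0.015,-0.0024,0,0,0,0,0,0,0,0,0,0,0,0,0]

```text
clock: 18.15
ee_pos: [530.3, -258.7, 319.5]
tool_rot: [-3.139, -0.001, 1.854]
ft_force: [-0.3, -0.1, -1.6]
grip_width: 11.8
grasp_force: 30.0
```

```bash
python3 board.py; python3 leg.py; python3 - <<'E'
from h import *
go(*eworld(20,0),145)
E
```

```text
t 18.15 tcp [ 530.3 -258.7  319.5] rot [-3.139e+00 -1.000e-03  1.854e+00] F [-0.3 -0.1 -1.6] w 11.8 g 30.0
top 13
scene 113 mean [ 543.6 -292.1  338.5] ang 105.7 along rel tcp [-61.3  31.6] [-0.27  0.96] z [209.6 376.8] zrel [-109.9   57.3]
t 18.25 tcp [ 531.2 -256.4  320.1] rot [-3.140e+00 -2.000e-03  1.859e+00] F [ 0.1  0.5 -1.6] w 12.2 g 30.0
[ 20.4114954    1.45747348 320.07880098]
top 194
41 32 [-7. -1.  1.]
53 28 [-8. -4. -1.]
125 118 [-23. -20. -16.]
137 14 [-20. -18. -17.]
scene 149
41 12 [-8. -5. -0.]
53 8 [-6. -4. -2.]
65 13 [-8. -5. -3.]
77 9 [-11. -10.  -7.]
89 14 [-11. -10.  -6.]
101 13 [-16. -13. -11.]
113 20 [-17. -13. -11.]
125 56 [-23. -18. -15.]
t 18.35 tcp [ 531.6 -256.1  320.7] rot [-3.141e+00 -1.000e-03  1.860e+00] F [ 0.4  0.5 -2.4] w 11.8 g 30.0
tool shift total [ -1.6  -0.9 175.7]
```

Aligned. I descend to about 20 mm above the base, then slowly.

Request:
carry_out:
  moves: [-0.0015,-0.001,0.02,0,0,0,0,0.03,0,0,0,0,0.03,0,0,0,0,0.03,0,0,0,0,0.03,0,0,0,0,0.025,0,0,0,0,0.01,0,0,0,0,0,0,0]

```text
clock: 19.02
ee_pos: [529.2, -257.5, 143.6]
tool_rot: [-3.137, -0.004, 1.86]
ft_force: [0.3, -0.0, -1.6]
grip_width: 11.7
grasp_force: 30.0
```

Request:
carry_out:
  moves: [0,0,0.005,0,0,0,0,0.005,0,0,0,0,0.004,0,0,0,0,0.003,0,0,0,0,0,0,0]

```text
clock: 19.43
ee_pos: [531.0, -259.5, 129.3]
tool_rot: [3.141, -0.0, 1.859]
ft_force: [-0.2, 0.7, -2.2]
grip_width: 12.3
grasp_force: 30.0
```

Request:
carry_out:
  moves: [0,0,0.003,0,0,0,0,0.002,0,0,0,0,0,0,0]

```text
clock: 19.68
ee_pos: [530.7, -259.5, 123.9]
tool_rot: [-3.141, -0.0, 1.859]
ft_force: [0.7, -0.6, -1.7]
grip_width: 12.0
grasp_force: 30.0
```

Request:
carry_out:
  moves: [0,0,0.002,0,0,0,0,0.001,0,0,0,0,0,0,0]

```text
clock: 19.93
ee_pos: [531.4, -259.6, 123.4]
tool_rot: [3.14, -0.0, 1.859]
ft_force: [-4.9, 2.8, 12.7]
grip_width: 11.7
grasp_force: 30.0
```

```bash
python3 - <<'E'
from h import *
s=where(); print(easel(s['ee_pos']))
p,P=cloud('scene');cv2.imwrite('pics/p.png',np.clip(cv2.resize(p[110:270,170:350],None,fx=3.5,fy=3.5)[...,::-1].astype(float)*1.6,0,255).astype(np.uint8))
E
```

```text
t 19.93 tcp [ 531.4 -259.6  123.4] rot [ 3.14  -0.     1.859] F [-4.9  2.8 12.7] w 11.7 g 30.0
[ 19.7271416   -1.70101365 123.43304645]
```

View pics/p.png

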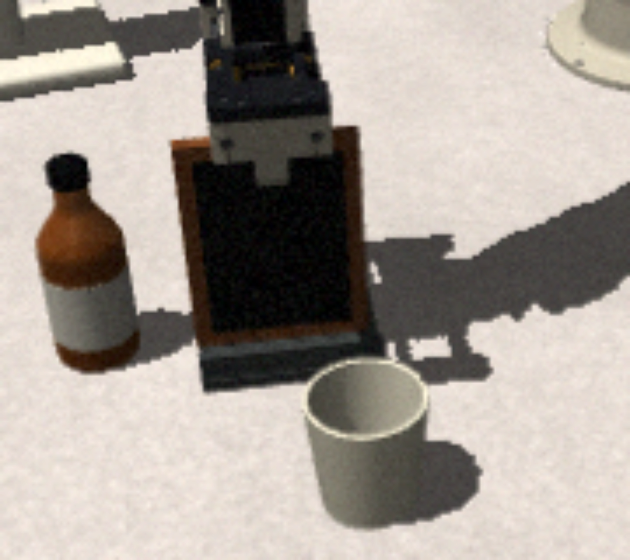

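The board stands on the base behind the lip, its bottom edge at (200..375, 345) and its dark side to the front. I ease up, open to 60 and push it back with the front finger.

Request:
carry_out:
  moves: [0,0,-0.001,0,0,0,0,0,0,20,0,0,0,0,30,0,0,0,0,45,0,0,0,0,60,0,0,0,0,60,0,0,0,0,60]

```text
clock: 20.57
ee_pos: [530.9, -259.6, 122.0]
tool_rot: [-3.141, -0.0, 1.859]
ft_force: [0.3, 1.1, -0.2]
grip_width: 47.3
grasp_force: 0.0
```

Request:
carry_out:
  moves: [0,-0.006,0,0,60,0,-0.006,0,0,60,0,-0.005,0,0,60,0,-0.004,0,0,60,0,-0.004,0,0,60,0,-0.004,0,0,60,0,-0.004,0,0,60,0,-0.003,0,0,60,0,-0.003,0,0,60,0,0,0,0,60]

```text
clock: 21.4
ee_pos: [492.8, -271.0, 122.2]
tool_rot: [-3.141, -0.0, 1.858]
ft_force: [0.7, 0.2, 0.0]
grip_width: 60.1
grasp_force: 0.0
```

```bash
cat > lean.py <<'E'
from h import *
s=where(); print(easel(s['ee_pos']).round(1))
for nm in('scene','top'):
    p,P=cloud(nm);Q=easel(P); m=(abs(Q[...,1])<70)&(abs(Q[...,0])<75)&(Q[...,2]>40)&(Q[...,2]<185)&(p[...,0].astype(int)>1.6*p[...,2])&(p[...,0]>35)
    q=Q[m]; print(nm,len(q),'y',np.percentile(q[:,1],[1,99]).round(1))
    for lo in range(40,185,20):
        k=q[(q[:,2]>=lo)&(q[:,2]<lo+20)]
        if len(k)>3: print(lo+10,len(k),k.mean(0).round(1))
    L=q[q[:,1]<-50];R=q[q[:,1]>45]
    if len(L)>5 and len(R)>5: print('L',L.mean(0).round(1),'R',R.mean(0).round(1))
E
python3 lean.py
```

```text
t 21.4 tcp [ 492.8 -271.   122.2] rot [-3.141 -0.     1.858] F [0.7 0.2 0. ] w 60.1 g 0.0
[-20.5  -1.6 122.2]
scene 338 y [-63.4  58.6]
50 34 [ 17.1 -57.4  50. ]
70 34 [ 11.4 -57.8  69.1]
90 34 [  6.5 -58.2  89. ]
110 41 [  1.  -52.5 109.8]
130 67 [ -4.7  -7.5 130.4]
150 54 [ -9.2 -33.2 149.4]
170 74 [-16.  -48.4 170.9]
L [  0.  -57.8 113.4] R [ -6.6  54.8 136.4]
top 17 y [31.7 56.1]
130 6 [ -4.5  52.7 132.8]
150 5 [ -7.   51.5 142.4]
170 6 [-23.   41.6 175. ]
```

The board leans about 15° on the leg and the tool reads no force. I lift straight out.

Request:
carry_out:
  moves: [0,0,-0.01,0,60,0,0,-0.02,0,60,0,0,-0.03,0,60,0,0,-0.03,0,60,0,0,-0.03,0,60,0,0,-0.03,0,60,0,0,0,0,60,0,0,0,0,60]

```text
clock: 22.17
ee_pos: [495.0, -271.3, 275.0]
tool_rot: [3.137, 0.003, 1.859]
ft_force: [-0.1, 0.1, -0.9]
grip_width: 60.3
grasp_force: 0.0
```

```bash
python3 lean.py; python3 - <<'E'
from h import *
p,P=cloud('scene');cv2.imwrite('pics/f.png',np.clip(p[100:280,150:500,::-1].astype(float)*1.6,0,255).astype(np.uint8))
E
```

```text
t 22.17 tcp [ 495.  -271.3  275. ] rot [3.137e+00 3.000e-03 1.859e+00] F [-0.1  0.1 -0.9] w 60.3 g 0.0
[-18.5  -2.6 275. ]
scene 658 y [-63.   59.2]
50 61 [15.7 -2.4 49.2]
70 59 [10.5 -4.5 69.7]
90 65 [ 5.8 -5.9 89.4]
110 64 [  0.5  -8.9 109.4]
130 73 [ -4.6  -7.  129.6]
150 58 [-10.2 -21.4 149.8]
170 278 [-16.6  -8.3 171.6]
L [ -0.5 -57.8 114.5] R [  0.8  54.  104.9]
top 349 y [-36.1  57.3]
50 12 [16.9 52.9 48.7]
70 11 [11.4 52.3 71.2]
90 14 [ 6.5 52.7 89.4]
110 13 [  0.9  51.4 109.9]
130 15 [ -4.2  52.3 131. ]
150 10 [ -9.3  50.4 150.5]
170 274 [-20.4  13.2 174.8]
```

View pics/f.png

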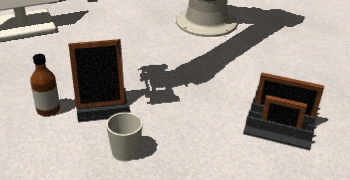

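The board stands on the easel at (98,75), leaning back with its dark side forward. The cup, the bottle and the other two boards are in place.

```bash
python3 -c "
from plant import r
print(r.job_done())"
```

```text
the job is handed in; nothing more can be done
None
```

I opened the prop leg to its stop, then stood the menu board on the easel, centred and leaning back about 15° with its dark side to the lip. I let go, left the other two boards, cup and bottle in place, and handed the job in at about 22 s; no verdict was returned.

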